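Clamp a heating block in the bench vise

ROBOT

A 6-joint arm with a two-finger parallel gripper is mounted at the origin on a cart in front of the work surface, level with it; the furniture and walls round the work are solid. World frame = base frame: x ahead of the robot, y to its left, z up, the work surface at z = 0. Lengths are in m, angles in rad, forces in N, time in s.
With the tool pointing down it reaches from about 0.425 to 0.95 m from the base axis. Payload 3.5 kg.
Tool frame: the origin (TCP) lies between the finger pads; the fingertips stand 11 mm ahead of it and the grasp point (between the pads) lies 8 mm behind it; z points along the fingers, y is the line along which they close (so a half turn about z gives the same grasp; the last joint's range is limited). The gripper opens to 85 mm and grips with 20 to 120 N. Pads are 22 mm wide; open, the fingers measure 114 mm over their backs; the gripper's body (76 mm by 85 mm) begins 54 mm behind the grasp point. The pads swing forward as they close: fully open they stand 13 mm farther back than shut.
Start: joints at [1.178, 0.286, 1.577, -0, 1.279, -0.15], TCP at [0.162, 0.655, 0.242] pointing down, gripper open.
Joint ranges: [-2.77, 2.77], [-0.9, 2.22], [0.21, 2.48], [-1.53, 4.67], [0.24, 2.81], [-2.84, 2.84]. Speed limits (rad/s): [2.79, 2.79, 3.14, 3.14, 3.14, 3.14].

INTERFACE

Orientations are given as a unit quaternion [w, x, y, z].
In Python, from station import arm, camera, camera_params gives the robot as it stands.
- The arm moves only by the tool carry_out, never from a script. Its argument "targets" is a list of rows, each a list of 7 numbers: the shift along the tool's x, y, z as a fraction of full scale, then the turn, a rotation vector about the tool's x, y, z as a fraction of full scale, then the finger opening in mm, from 0 to 85.4. In form: [[dx, dy, dz, rx, ry, rz, jaw], ...]. A call has 1 to 12 rows; each row shifts and turns the commanded pose from where the row before left it, along the tool's axes as they then stand; what a row does not reach is not made up. Full scale, the value 1, is 20 cm for a shift and 45 degrees for a turn. A row lasts 1/10 s, in which the tool goes at most 50 mm and 8.59 degrees, less where a joint would pass 70% of its speed; a pose out of reach is approached as far as the arm can. A call with a number of a shift or a turn outside -1 to 1 is refused whole. A call with a gripper value outside its range is refused whole. The fingers move at their own pace and stop on an object; the grip force is fixed at half the most. Time passes only in rows, so rows that do not move let the fingers close. It gives the time, the measured TCP pose, the force, the opening and the grip force at its end, in the units of the state.
- arm.observe(): the state, without advancing time (a new reading comes with each control period).
- camera(name): name is "scene" or "side" or "wrist"; returns the picture (400x640x3 uint8, blue, green, red); there is no depth.
- camera_params(name): a dict with "camera_matrix" (3x3 intrinsics, pixels), "pose" (4x4, takes a point from camera to world coordinates). Camera axes: x right, y up, looking along -z (the intrinsics and any distortion apply to the point x, -y, -z); pixel columns grow to the right and rows downward; lengths in m; the calibration is good to about 2 mm. The wrist camera is an equidistant fisheye: a pixel r from the principal point sees the ray r / f radians off the axis. A picture is of the moment at which its call begins: read the wrist's pose just before it. camera_params takes no time and is no camera call; for the wrist camera it gives the pose at the moment of the call.
- arm.close_job(): hands the job in; it is judged then, once.
The state is a dict: "time_s": time; "joint_positions": joint angles; "dq": joint speeds; "joint_efforts": joint torques, N m; "tool_pos": TCP position; "tcp_rot": TCP orientation; "force": force on the tool from outside, world axes, zero at the start; "wrist_torque": the same for the moment, N m; "opening": finger opening in m; "gripper_force": force on a finger pad.
Only numpy, scipy, OpenCV 4.12 (cv2) and the standard library are available. Lean on these libraries where they do the work, as an engineer would, in place of code of your own. Each camera call takes 0.05 s, during which the arm holds its last target. There are 200 camera calls.

TASK

Take the aluminium heating block out of its storage cradle and clamp it upright in the small bench vise, standing on the vise bed with its wells up, its broad faces to the jaws and centred between the sides of the jaws. The cradle covers the ends of the block and the jaws will cover its broad faces, so set it down on the way, on the bare worktop at the front left or front right, and take it again by its ends. Then turn the T-handle clockwise, seen from above, until the rising resistance shows that the block is firmly gripped, without forcing it further, and let go; leave the timer and the wooden case where they stand.

Things in the scene. Friction and masses are not known exactly. Their poses are not given: they have to be found in the camera images.
- block_center (a point): the loose heating block: plain aluminium cuboid 40 mm (own x) by 58 mm (y) by 72 mm high (z), 0.25 to 0.5 kg, six round wells in its top. The point is its centre, 36 mm above its underside; z points up. The two 58 mm wide faces (+x, -x) are its broad faces, the two 40 mm wide ones (+y, -y) its ends. It starts standing in the cradle.
- cradle_floor (a point): the storage cradle, bare aluminium, fixed: plate 70 mm (x) by 95 mm (y) by 6 mm, with two upright cheeks at +y and -y, 36 mm wide, 10 mm thick, rising 63 mm above the plate, inner faces 63 mm apart. The point is mid-plate on its top, 6 mm above the worktop. The block stands in it, axes along the cradle's, ends 2.5 mm from the cheeks, broad faces free.
- vise_seat (a point): point on the flat bed of the grey bench vise, 20 mm above the worktop, where the middle of the block's underside is once clamped. +x points to the fixed jaw (face 20 mm from the point), -x to the moving jaw and the T-handle. Both jaws are 44 mm wide (y), centred, and rise 68 mm above the bed; the fixed one is 24 mm thick, the moving one 18 mm.
- vise: the whole vise, fixed to the worktop. Origin on the worktop between moving jaw and seat; axes as vise_seat, which is at x = 30 mm, z = 20 mm. Its base is 80 mm wide (y), 20 mm thick and reaches from x = -115 to 85 mm; beside the jaws the bed is open. The screw housing under the T-handle is 60 mm (x) by 56 mm (y), centred at x = -80 mm, top 45 mm above the worktop.
- vise_jaw (a joint): how far, in m, the spring pack between screw and moving jaw is pressed together, at most 0.010: 0 while the jaw is free, then 6 N of squeeze on the block per mm. The moving jaw travels along the vise's +x as the T-handle turns.
- vise_handle (a joint): angle of the T-handle in rad, growing clockwise seen from above; 0 to 0.35 at the start. The gap between the jaws is 53 mm minus 6 mm per rad, so the 40 mm block is met near 2.2. Turning takes about 0.26 N m while free; then each further rad adds 0.2 N m and 34 N of squeeze. It stays where it is left (a squeeze above some 35 N eases back to that); forced past 3.8 it goes hard.
- handle_bar (a point): middle of the T-handle's cross bar, on its vertical turning axis, 80 mm above the worktop. Plain steel bar 94 mm long (own x) by 12 mm (y) by 14 mm high (z), on a spindle of 10 mm diameter, with 25 mm free under the bar; it can be held across its 12 mm by its middle.
- timer: round white and blue bench timer, 66 mm across and 51 mm high, to be left alone; origin at the centre of its underside. To the right of it, as the robot sees it, stands a glass desiccator 208 mm across and 250 mm high, centred at x = 0.57, y = -0.25 m: keep the arm clear of it
- weight_case: brown wooden case, 68 by 150 mm and 46 mm high, to be left alone; origin at the centre of its underside
Mind the look-alikes: they are no part of the job. Leave any green look-alike of the part that bears block_center alone.

How it is judged:
By the outcome, as a careful person would: the job done as asked, in the order asked, and still so for the second after the job is handed in, with the robot touching nothing.
It also fails if it takes over 72 s, if anything falls off the work surface, if the arm or the gripper's body presses on something with over 40 N, if the wrist force passes 120 N, or if a joint passes its speed limit or range.

## Working session

There is one attempt and no reset: what is moved stays moved. The work goes in short steps, Python scripts to look and compute and a tool call to move; the robot and the scene stay as the last step left them, time stands still between calls to the robot, and variables do not carry over. Pictures are saved under pics/ and viewed, at most 10 in all, crops included, and the job is handed in when it is done.

Besides the shell and the picture viewer there is one more tool, called after "Call:" as name([rows], argument=value, ...), one row to a line, values as JSON. carry_out: Moves the arm, as the interface text tells. Its arguments: {"type":"object","properties":{"targets":{"type":"array","items":{"type":"array","items":{"type":"number"}}}},"required":["targets"]}

```bash
mkdir -p pics; ls
python3 - <<'E'
from station import arm,camera,camera_params
import cv2,numpy as np
s=arm.observe();print(s)
for n in("scene","side","wrist"):
    p=camera_params(n);print(n,np.round(p["camera_matrix"],1).tolist(),np.round(p["pose"],4).tolist(),[k for k in p])
    cv2.imwrite(f"pics/{n}0.png",camera(n))
E
```

```text
pics
{'time_s': 0.0, 'joint_positions': array([ 1.17798839e+00,  2.87173035e-01,  1.57821494e+00, -4.59613562e-05,
        1.27859712e+00, -1.50016286e-01]), 'dq': array([-1.73188122e-05, -1.48424762e-03,  1.90387221e-03, -4.48804651e-04,
        3.33447552e-04, -1.84070402e-04]), 'joint_efforts': array([-2.51958563e-04, -4.06000078e+01, -2.92620224e+01, -1.81102096e-04,
        6.01521431e-03,  2.57150546e-06]), 'tool_pos': array([0.16202032, 0.65459899, 0.2409217 ]), 'tcp_rot': array([-2.99504808e-04,  1.21091192e-01,  9.92640666e-01, -1.15833160e-03]), 'force': array([ 0.32106261, -0.79620862,  0.19688196]), 'wrist_torque': array([ 0.01139848, -0.02578943,  0.01107938]), 'gripper_force': 0.0, 'opening': 0.08552981118391706}
scene [[409.3, 0.0, 312.9], [0.0, 409.3, 198.7], [0.0, 0.0, 1.0]] [[-0.8334, 0.3948, -0.3868, 0.181], [-0.5527, -0.5897, 0.5889, 0.5564], [0.0044, 0.7046, 0.7096, 0.676], [0.0, 0.0, 0.0, 1.0]] ['camera_matrix', 'pose']
side [[517.8, 0.0, 321.7], [0.0, 517.8, 201.2], [0.0, 0.0, 1.0]] [[0.9996, 0.0227, -0.0158, 0.495], [-0.0252, 0.5168, -0.8558, -0.6944], [-0.0112, 0.8558, 0.5171, 0.5306], [0.0, 0.0, 0.0, 1.0]] ['camera_matrix', 'pose']
wrist [[309.7, 0.0, 315.8], [0.0, 309.7, 202.8], [0.0, 0.0, 1.0]] [[0.2403, -0.9238, -0.298, 0.0843], [0.9707, 0.2282, 0.0752, 0.6725], [-0.0014, -0.3073, 0.9516, 0.3719], [0.0, 0.0, 0.0, 1.0]] ['camera_matrix', 'pose']
```

View pics/scene0.png

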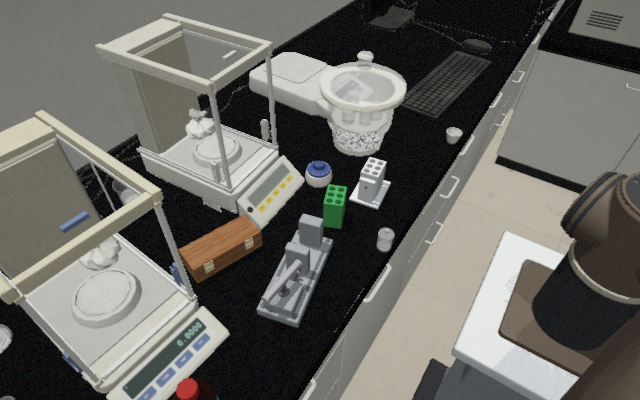

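View pics/side0.png

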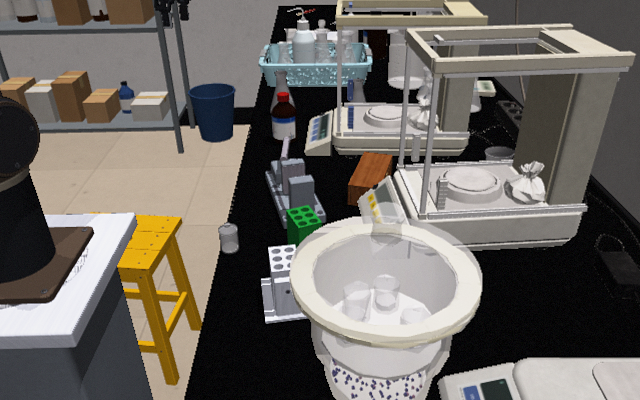

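The scene view shows the block and cradle near (371,180), the green look-alike at (335,205), the vise around (297,275) with its handle at (285,285), the case at (222,248), and the timer at (318,173). I'll enlarge it to pick points.

Run:
```python
import cv2
a=cv2.imread("pics/scene0.png")[150:330,240:420]
cv2.imwrite("pics/c1.png",cv2.resize(a,None,fx=3.3,fy=3.3,interpolation=cv2.INTER_CUBIC))
```

```text
(no output)
```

View pics/c1.png

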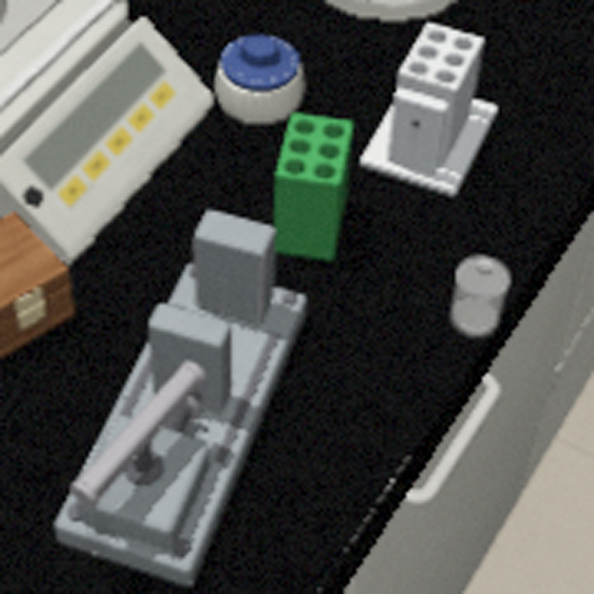

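The enlarged crop shows clear corners: block top (432,22) (484,40) (398,68), cradle plate (455,190) (361,158) (498,103), vise base (57,525) (190,567) (307,297), bar ends (195,370) and (82,492), all in zoomed pixels.

```bash
cat > h.py <<'E'
import numpy as np,cv2
from scipy.optimize import least_squares
from station import arm,camera,camera_params
def proj(n,X,p=None):
    p=p or camera_params(n);X=np.atleast_2d(X);T=np.array(p["pose"]);K=np.array(p["camera_matrix"])
    c=(X-T[:3,3])@T[:3,:3];c=c*[1,-1,-1]
    if n=="wrist":
        r=np.linalg.norm(c[:,:2],axis=1);th=np.arctan2(r,c[:,2]);d=c[:,:2]/r[:,None]*th[:,None]
    else: d=c[:,:2]/c[:,2:]
    return d*[K[0,0],K[1,1]]+K[:2,2]
def ray(n,uv,z,p=None):
    "world point at height z seen at pixel uv"
    p=p or camera_params(n);T=np.array(p["pose"]);K=np.array(p["camera_matrix"])
    d=(np.array(uv,float)-K[:2,2])/[K[0,0],K[1,1]]
    if n=="wrist":
        th=np.linalg.norm(d);v=np.array([*(d/th*np.sin(th)),np.cos(th)])
    else: v=np.array([*d,1])
    w=T[:3,:3]@(v*[1,-1,-1]);return T[:3,3]+w*(z-T[2,3])/w[2]
def place(q,L):
    c,s=np.cos(q[2]),np.sin(q[2]);L=np.atleast_2d(L).astype(float)
    return np.c_[q[0]+c*L[:,0]-s*L[:,1],q[1]+s*L[:,0]+c*L[:,1],L[:,2]]
def fit(n,L,uv,q0,p=None):
    p=p or camera_params(n)
    r=least_squares(lambda q:(proj(n,place(q,L),p)-uv).ravel(),q0,loss="soft_l1")
    return r.x,(proj(n,place(r.x,L),p)-uv).round(1)
def box(cx,cy,z0,z1,lx,ly):
    return np.array([[cx+a*lx/2,cy+b*ly/2,z] for z in(z0,z1) for a,b in((-1,-1),(1,-1),(1,1),(-1,1))])
def draw(im,n,q,B,f=1,off=(0,0),col=(0,0,255),p=None):
    u=((proj(n,place(q,B),p)-off)*f).round().astype(int)
    for i,j in[(0,1),(1,2),(2,3),(3,0),(4,5),(5,6),(6,7),(7,4),(0,4),(1,5),(2,6),(3,7)]:
        cv2.line(im,tuple(map(int,u[i])),tuple(map(int,u[j])),col,1)
E
python3 - <<'E'
from h import *
z=lambda l:np.array(l)/3.3+[240,150]-0.35
n="scene"
for k,uv,h in [("blk",(440,55),.078),("plate",(430,145),.006),("bar0",(195,370),.087),("bar1",(82,492),.087),("base L",(57,525),.02),("base F",(190,567),.02),("base R",(307,297),.02)]:
    print(k,ray(n,z(uv),h).round(3))
E
```

```text
blk [ 0.452 -0.1    0.078]
plate [ 0.445 -0.088  0.006]
bar0 [0.436 0.212 0.087]
bar1 [0.441 0.303 0.087]
base L [0.469 0.298 0.02 ]
base F [0.395 0.278 0.02 ]
base R [0.439 0.088 0.02 ]
```

Run:
```python
from h import *
z=lambda l:np.array(l)/3.3+[240,150]-0.35
n="scene"
# vise: L=(-115,40) F=(-115,-40) R=(85,-40) top z20; bottom L,F
q,r=fit(n,[[-.115,.04,.02],[-.115,-.04,.02],[.085,-.04,.02],[-.115,-.04,0],[.074,.022,.088],[.074,-.022,.088]],z([(57,525),(190,567),(307,297),(190,583),(208,211),(275,231)]),[.43,.19,-1.34]);print("vise",q.round(4),r.tolist())
print('seat',place(q,[.03,0,.02]).round(4),'bar',place(q,[-.08,0,.08]).round(4))
# cradle yaw guess: y axis toward camera
P=ray(n,z((455,184)),.006);Q=ray(n,z((361,158)),.006);R=ray(n,z((498,103)),.006);print(P,Q,R,np.linalg.norm(P-Q),np.linalg.norm(P-R))
y0=np.arctan2(*(P-R)[1::-1])-np.pi/2
c,r2=fit(n,[[-.035,.0475,.006],[.035,.0475,.006],[-.035,-.0475,.006],[-.02,-.029,.078],[.02,-.029,.078],[.02,.029,.078]],z([(455,184),(361,156),(498,103),(484,40),(432,22),(398,68)]),[.447,-.095,y0]);print("cradle",c.round(4),r2.tolist())
im=cv2.resize(cv2.imread("pics/scene0.png")[150:330,240:420],None,fx=3.3,fy=3.3,interpolation=cv2.INTER_CUBIC)
for B in(box(-.015,0,0,.02,.2,.08),box(.062,0,.02,.088,.024,.044)):draw(im,n,q,B,3.3,(240,150))
for B in(box(0,0,0,.006,.07,.095),box(0,.0365,.006,.069,.036,.01),box(0,0,.006,.078,.04,.058)):draw(im,n,c,B,3.3,(240,150))
pb=ray(n,z((195,370)),.083),ray(n,z((82,492)),.083);bm=(pb[0]+pb[1])/2;d=pb[0]-pb[1];print('bar',bm,np.linalg.norm(d),np.arctan2(d[1],d[0]))
cv2.imwrite("pics/o1.png",im)
```

```text
vise [ 0.4591  0.1776 -1.3338] [[-1.4, -0.1], [0.1, 1.4], [0.2, -1.0], [0.3, 2.1], [-0.3, -1.4], [0.7, -1.7]]
seat [[0.4661 0.1485 0.02  ]] bar [[0.4403 0.2554 0.08  ]]
[ 0.41222829 -0.06356758  0.006     ] [ 0.47870735 -0.04950309  0.006     ] [ 0.42386382 -0.15465193  0.006     ] 0.06795053770268836 0.09182452858250335
cradle [ 0.4515 -0.103   0.1256] [[-0.1, 1.1], [-0.2, -0.2], [0.4, 0.2], [0.1, -1.1], [-0.7, -0.6], [0.3, 0.3]]
bar [0.44014416 0.25525867 0.083     ] 0.09214724383550549 -1.6168794164680065
```

View pics/o1.png

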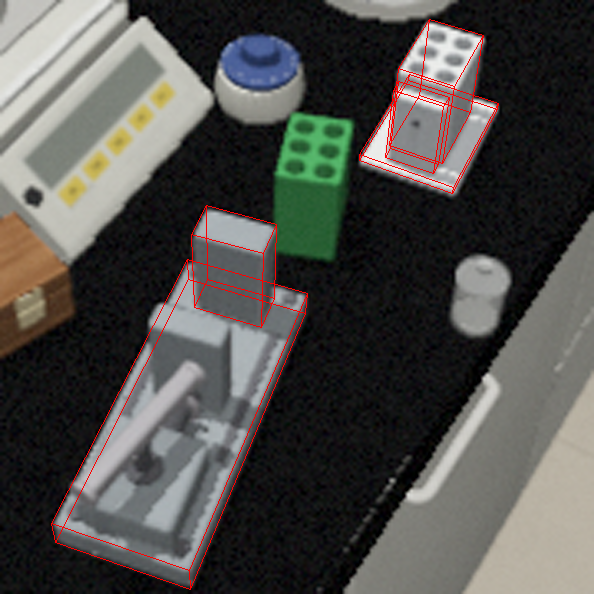

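The fit overlays well: vise seat is about (0.466,0.149), bar about (0.440,0.255), and cradle about (0.4515,-0.103) with yaw 0.126. Next I'll locate the obstacles, then move.

```bash
cat >> h.py <<'E'
from scipy.spatial.transform import Rotation as Ro
def go(x,y,z,yaw=None,s=None):
    "from now: shift in tool axes (fractions), then the turn (fraction, about tool z and tilt) for tool down with tool x at yaw"
    s=s or arm.observe();w=s["tcp_rot"];R=Ro.from_quat([w[1],w[2],w[3],w[0]])
    d=np.array([x,y,z])-s["tool_pos"];ds=R.inv().apply(d)/.2
    print("t",round(s["time_s"],2),"pos",s["tool_pos"].round(4),"yaw",round(np.arctan2(R.as_matrix()[1,0],R.as_matrix()[0,0]),4),"rows>=",np.ceil(np.linalg.norm(d)/.05),"shift",ds.round(3))
    if yaw is not None:
        G=Ro.from_matrix(np.c_[[np.cos(yaw),np.sin(yaw),0],[np.sin(yaw),-np.cos(yaw),0],[0,0,-1]])
        rv=(R.inv()*G).as_rotvec()/(np.pi/4);print("turn",rv.round(3),"rows>=",np.ceil(np.linalg.norm(rv)*45/8.59))
E
python3 - <<'E'
from h import *
z=lambda l:np.array(l)/3.3+[240,150]-0.35
for k,uv,h in[("timer base",(260,105),0.01),("green top",(315,145),.072),("green foot",(305,250),0),("balance1 corner",(195,300),0),("bal1 left front",(228,320),.03),("bal2 corner",(229,185),0.1),("bal2 disp corner",(245,225),.02),("case corner near vise",(263,240),.046),("case c",(222,245),.046),("red cap",(187,390),.15)]:
    print(k,ray("scene",z(uv) if k[0] in"tg" else uv,h).round(3))
go(.44,.42,.28);go(.47,.19,.28,2.899)
E
```

```text
timer base [ 0.565 -0.052  0.01 ]
green top [0.48  0.016 0.072]
green foot [0.469 0.041 0.   ]
balance1 corner [0.585 0.34  0.   ]
bal1 left front [0.492 0.346 0.03 ]
bal2 corner [0.66  0.141 0.1  ]
bal2 disp corner [0.615 0.157 0.02 ]
case corner near vise [0.543 0.184 0.046]
case c [0.601 0.238 0.046]
red cap [0.413 0.484 0.15 ]
t 0.15 pos [0.1621 0.6547 0.2412] yaw 2.8988 rows>= 8.0 shift [-1.631 -0.806 -0.193]
t 0.15 pos [0.1621 0.6547 0.2412] yaw 2.8988 rows>= 12.0 shift [-2.053 -1.886 -0.191]
turn [-0.002 -0.    -0.   ] rows>= 1.0
```

Call:
carry_out([
  [0,0,-0.24,0,0,0,85],
  [0,0,-0.24,0,0,0,85],
  [-0.18,-0.136,0,0,0,0,85],
  [-0.18,-0.136,0,0,0,0,85],
  [-0.18,-0.136,0,0,0,0,85],
  [-0.18,-0.136,0,0,0,0,85],
  [-0.18,-0.136,0,0,0,0,85],
  [-0.18,-0.136,0,0,0,0,85],
  [-0.18,-0.136,0,0,0,0,85],
  [-0.18,-0.136,0,0,0,0,85],
  [-0.18,-0.136,0,0,0,0,85],
  [0,0,0,0,0,0,85],
])

```text
time_s: 1.35
tool_pos: [0.4205, 0.336, 0.3379]
tcp_rot: [0.0, 0.124, 0.992, -0.001]
force: [-0.0, -0.2, 0.1]
opening: 0.0852
gripper_force: 0.0
```

Call:
carry_out([
  [-0.11,-0.19,0,0,0,0,85],
  [-0.11,-0.19,0,0,0,0,85],
  [-0.11,-0.19,0,0,0,0,85],
  [-0.11,-0.19,0.15,0,0,0,85],
  [0,0,0,0,0,0,85],
  [0,0,0,0,0,0,85],
  [0,0,0,0,0,0,85],
])

```text
time_s: 2.05
tool_pos: [0.466, 0.1746, 0.3108]
tcp_rot: [0.0, 0.12, 0.993, 0.0]
force: [-0.4, 0.2, 0.4]
opening: 0.0847
gripper_force: 0.0
```

Run:
```python
from h import *
import json
p=camera_params("wrist");im=camera("wrist");cv2.imwrite("pics/w1.png",im)
json.dump({k:np.array(v).tolist() for k,v in p.items()},open("w1.json","w"))
s=arm.observe();print(s["tool_pos"],s["time_s"],s["joint_positions"].round(3))
q=[.4591,.1776,-1.3338];im2=cv2.resize(im[:,:],None,fx=1.25,fy=1.25)
for B in(box(-.015,0,0,.02,.2,.08),box(.062,0,.02,.088,.024,.044)):draw(im2,"wrist",q,B,1.25,p=p)
draw(im2,"wrist",[.4515,-.103,.1256],box(0,0,.006,.078,.04,.058),1.25,p=p)
cv2.imwrite("pics/w1o.png",im2)
```

```text
[0.46602301 0.17485183 0.31106755] 2.1 [ 0.155 -0.162  1.922  0.     1.38  -1.175]
```

View pics/w1o.png

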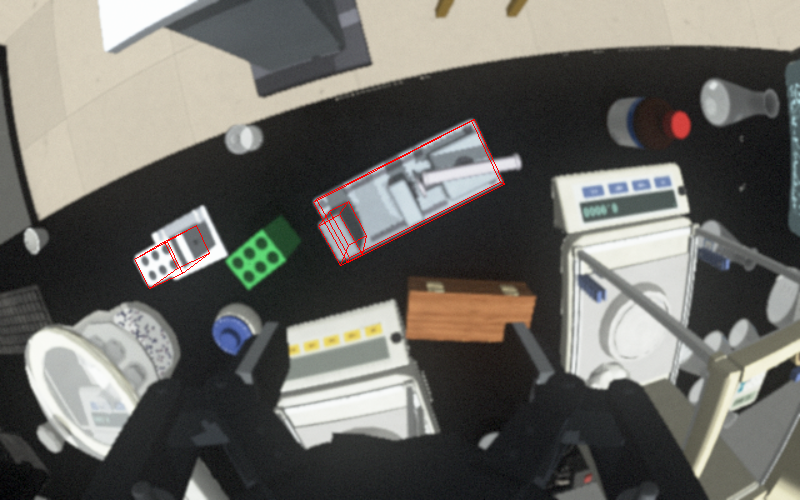

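The wrist view confirms the fit: the projected vise sits at (410,190) and the block at (160,265), both on their images. A vial stands at the front near (240,135) and a bottle near (650,120). I'm moving above the cradle and turning.

Call:
carry_out([
  [-0.045,-0.228,0,0,0,0,85],
  [-0.045,-0.228,0,0,0,0,85],
  [-0.045,-0.228,0,0,0,0,85],
  [-0.045,-0.228,0,0,0,0,85],
  [-0.045,-0.228,0,0,0,0,85],
  [-0.045,-0.228,0,0,0,0,85],
  [0,0,0,0,0,0.17,85],
  [0,0,0,0,0,0.17,85],
  [0,0,0,0,0,0.17,85],
  [0,0,0,0,0,0.17,85],
  [0,0,0,0,0,0.17,85],
  [0,0,0,0,0,0.17,85],
])

```text
time_s: 3.3
tool_pos: [0.4534, -0.1038, 0.3112]
tcp_rot: [0.001, 0.5, 0.866, 0.0]
force: [0.4, -0.7, 0.3]
opening: 0.0849
gripper_force: 0.0
```

Call:
carry_out([
  [0,0,0,0,0,0.17,85],
  [0,0,0,0,0,0.17,85],
  [0,0,0,0,0,0.17,85],
  [0,0,0,0,0,0,85],
  [0,0,0,0,0,0,85],
])

```text
time_s: 3.8
tool_pos: [0.4532, -0.1043, 0.3108]
tcp_rot: [0.001, 0.659, 0.752, 0.0]
force: [-0.6, 0.4, 0.3]
opening: 0.0849
gripper_force: 0.0
```

Run:
```python
from h import *
import json
go(.4515,-.103,.16,1.696);go(.4515,-.103,.048,1.696);print(arm.observe()["joint_positions"].round(3))
p=json.load(open("w1.json"))
for k,u in[("beaker",(245,150)),("edge",(240,110)),("edge",(410,80)),("edge",(540,55)),("edge",(700,48)),("edge left",(60,200)),("bottle base",(620,120)),("bal1 front L",(555,185)),("right cup",(30,240)),("desic",(100,330))]:
    print(k,ray("wrist",np.array(u)/1.25,0,p).round(3))
p=camera_params("wrist");im=camera("wrist");
for B in(box(0,0,0,.006,.07,.095),box(0,0,.006,.078,.04,.058)): draw(im,"wrist",[.4515,-.103,.1256],B,p=p)
cv2.imwrite("pics/w2.png",im)
```

```text
t 3.8 pos [ 0.4532 -0.1043  0.3108] yaw 1.7017 rows>= 4.0 shift [ 0.008 -0.008  0.754]
turn [0.001 0.001 0.007] rows>= 1.0
t 3.8 pos [ 0.4532 -0.1043  0.3108] yaw 1.7017 rows>= 6.0 shift [ 0.008 -0.009  1.314]
turn [0.001 0.001 0.007] rows>= 1.0
[-0.445 -0.242  1.99   0.     1.392 -0.576]
beaker [0.36  0.017 0.   ]
edge [0.311 0.024 0.   ]
edge [0.334 0.224 0.   ]
edge [0.331 0.381 0.   ]
edge [0.334 0.65  0.   ]
edge left [ 0.319 -0.322  0.   ]
bottle base [0.424 0.476 0.   ]
bal1 front L [0.489 0.368 0.   ]
right cup [ 0.353 -0.444 -0.   ]
desic [ 0.54  -0.349  0.   ]
```

View pics/w2.png

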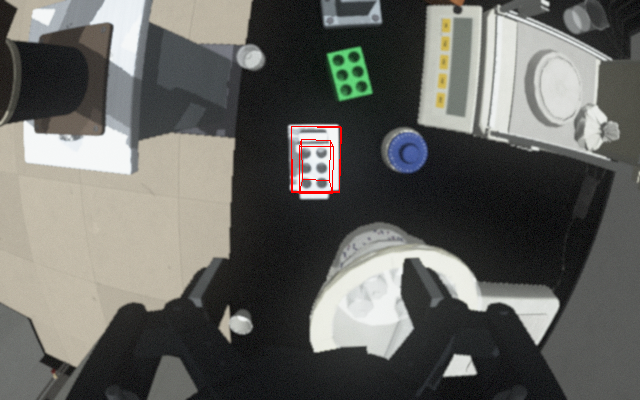

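The view shows the block's wells around (318,168), the green twin at (349,73), and the desiccator at lower right, clear of the hand. The overlay is a few pixels high, so I'll refine it from the wells.

Run:
```python
from h import *
im=cv2.imread("pics/w2.png")
g=cv2.cvtColor(im,cv2.COLOR_BGR2GRAY)[136:200,296:336]
print(g[::2,::1].tolist() if 0 else '')
hs=cv2.cvtColor(im,cv2.COLOR_BGR2HSV)
for th in(110,130,150):
    m=((g<th)&(im[136:200,296:336,2]<th)).astype(np.uint8)
    n,l,st,c=cv2.connectedComponentsWithStats(m)
    print(th,[(c[i].round(1)+[296,136]).tolist()+[int(st[i,4])] for i in range(1,n) if 15<st[i,4]<150])
```

```text
110 [[304.8, 154.3, 25], [305.7, 168.4, 30], [321.7, 168.1, 32], [306.2, 183.0, 32], [321.6, 182.9, 35], [297.7, 196.6, 27], [327.3, 197.2, 68]]
130 [[304.9, 153.9, 46], [321.5, 153.8, 35], [305.8, 168.1, 45], [321.3, 167.9, 55], [305.9, 182.9, 49], [321.5, 183.4, 46], [317.7, 197.0, 104]]
150 [[315.4, 141.9, 28], [303.4, 157.0, 89], [321.3, 153.4, 46], [297.0, 160.3, 43], [306.0, 168.0, 62], [321.2, 167.8, 71], [306.0, 183.3, 60], [321.4, 183.4, 55], [317.9, 197.0, 106]]
```

Run:
```python
from h import *
a=np.mean([ray("wrist",u,.078) for u in((321.5,153.8),(321.3,167.9),(321.5,183.4),(305,154),(305.8,168.1),(305.9,183.1))],0);print(a)
t,b=ray("wrist",(313.2,153.9),.078),ray("wrist",(313.7,183.2),.078);print(t-b,np.arctan2(*(t-b)[1::-1]))
go(a[0],a[1],.16,1.696)
```

```text
[ 0.44871992 -0.10151805  0.078     ]
[-0.00518887  0.03548055  0.        ] 1.7160122835786586
t 3.85 pos [ 0.4531 -0.1044  0.3106] yaw 1.7009 rows>= 4.0 shift [ 0.017 -0.02   0.753]
turn [0.001 0.001 0.006] rows>= 1.0
```

Call:
carry_out([
  [0.017,-0.02,0.2,0,0,0,85],
  [0,0,0.22,0,0,0,85],
  [0,0,0.22,0,0,0,85],
  [0,0,0.22,0,0,0,85],
  [0,0,0.2,0,0,0,85],
  [0,0,0.15,0,0,0,85],
  [0,0,0.1,0,0,0,85],
  [0,0,0,0,0,0,85],
])

```text
time_s: 4.65
tool_pos: [0.446, -0.1009, 0.0452]
tcp_rot: [-0.003, 0.66, 0.751, -0.001]
force: [-0.1, 0.2, -0.4]
opening: 0.0854
gripper_force: 0.0
```

Call:
carry_out([
  [0,0,0,0,0,0,30],
  [0,0,0,0,0,0,30],
  [0,0,0,0,0,0,30],
  [0,0,0,0,0,0,30],
  [0,0,0,0,0,0,30],
  [0,0,0,0,0,0,30],
  [0,0,0,0,0,0,30],
  [0,0,0,0,0,0,30],
])

```text
time_s: 5.45
tool_pos: [0.4497, -0.1028, 0.0499]
tcp_rot: [0.002, 0.661, 0.75, 0.0]
force: [-0.6, 1.1, 6.8]
opening: 0.0393
gripper_force: 61.1
```

Call:
carry_out([
  [0,0,-0.1,0,0,0,30],
  [0,0,-0.2,0,0,0,30],
  [0,0,-0.2,0,0,0,30],
  [0,0,-0.2,0,0,0,30],
  [0,0,-0.2,0,0,0,30],
  [0,0,-0.2,0,0,0,30],
  [0,-0.2,0,0,0,0,30],
  [0,-0.2,0,0,0,0,30],
  [0,0,0,0,0,0,30],
])

```text
time_s: 6.35
tool_pos: [0.3652, -0.1115, 0.2665]
tcp_rot: [-0.001, 0.662, 0.75, -0.001]
force: [0.4, -0.1, -3.5]
opening: 0.0391
gripper_force: 62.0
```

Call:
carry_out([
  [-0.19,-0.01,0,0,0,0,30],
  [-0.2,-0.01,0,0,0,0,30],
  [-0.2,-0.01,0,0,0,0,30],
  [-0.2,-0.01,0,0,0,0,30],
  [-0.19,-0.01,0,0,0,0,30],
  [0,0,0,0,0,0.13,30],
  [0,0,0,0,0,0.13,30],
  [0,0,0,0,0,0.12,30],
  [0,0,0,0,0,0,30],
  [0,0,0,0,0,0,30],
])

```text
time_s: 7.35
tool_pos: [0.3836, -0.3077, 0.2673]
tcp_rot: [-0.001, 0.765, 0.645, 0.0]
force: [-0.2, 0.5, -2.5]
opening: 0.0394
gripper_force: 62.1
```

Run:
```python
from h import *
s=arm.observe();print(s["force"],s["opening"],s["joint_positions"].round(2));go(.385,-.31,.045,1.4)
cv2.imwrite("pics/s2.png",camera("scene")); cv2.imwrite("pics/sd2.png",camera("side"))
```

```text
[-0.16220363  0.48233668 -2.46885957] 0.03938618316111146 [-0.88 -0.15  1.99  0.    1.3  -0.71]
t 7.35 pos [ 0.3836 -0.3077  0.2673] yaw 1.4008 rows>= 5.0 shift [-0.011  0.01   1.112]
turn [-0.001 -0.001  0.001] rows>= 1.0
```

View pics/sd2.png

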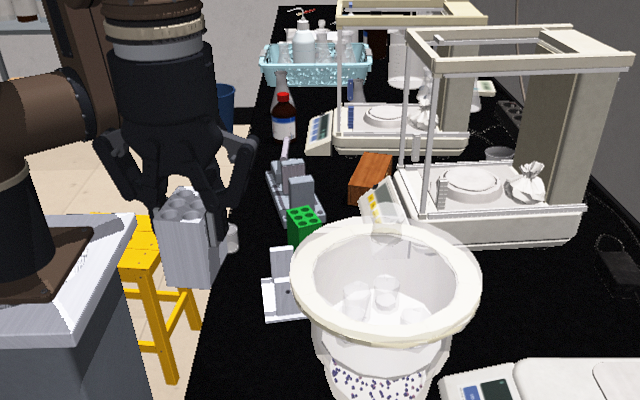

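The side view shows the block upright in the fingers around (188,240), wells up, with the cradle empty. Setting it down on the bare worktop at the front right.

Call:
carry_out([
  [0,0,0.22,0,0,0,30],
  [0,0,0.24,0,0,0,30],
  [0,0,0.24,0,0,0,30],
  [0,0,0.2,0,0,0,30],
  [0,0,0.1,0,0,0,30],
  [0,0,0.06,0,0,0,30],
  [0,0,0.03,0,0,0,30],
  [0,0,0,0,0,0,30],
  [0,0,0,0,0,0,30],
])

```text
time_s: 8.35
tool_pos: [0.3846, -0.309, 0.0516]
tcp_rot: [0.002, 0.765, 0.644, -0.0]
force: [0.3, 0.4, -2.4]
opening: 0.0394
gripper_force: 62.0
```

Call:
carry_out([
  [0,0,0.012,0,0,0,30],
  [0,0,0.012,0,0,0,30],
  [0,0,0.008,0,0,0,30],
  [0,0,0,0,0,0,30],
  [0,0,0,0,0,0,30],
])

```text
time_s: 8.85
tool_pos: [0.3839, -0.3082, 0.044]
tcp_rot: [0.0, 0.765, 0.644, 0.0]
force: [-0.3, -0.4, -1.0]
opening: 0.0395
gripper_force: 62.1
```

Call:
carry_out([
  [0,0,0.004,0,0,0,30],
  [0,0,0,0,0,0,42],
  [0,0,0,0,0,0,50],
  [0,0,0,0,0,0,70],
  [0,0,0,0,0,0,70],
  [0,0,-0.1,0,0,0,70],
  [0,0,-0.2,0,0,0,85],
  [0,0,-0.25,0,0,0,85],
  [0,0,-0.25,0,0,0,85],
  [0,0,0,0,0,0,85],
  [0,0,0,0,0,0,85],
])

```text
time_s: 9.95
tool_pos: [0.3843, -0.3087, 0.2047]
tcp_rot: [0.002, 0.765, 0.644, -0.0]
force: [-0.5, 0.3, -0.7]
opening: 0.085
gripper_force: 0.0
```

Run:
```python
from h import *
p=camera_params("wrist");im=camera("wrist");cv2.imwrite("pics/w3.png",im)
q=[.384,-.308,1.4-np.pi/2]
c=proj("wrist",place(q,[0,0,.072]),p)[0];print("pred px",c)
x0,y0=int(c[0])-40,int(c[1])-40
cr=im[y0:y0+80,x0:x0+80]
g=cv2.cvtColor(cr,cv2.COLOR_BGR2GRAY)
for th in(80,100,120,140):
    n,l,st,ct=cv2.connectedComponentsWithStats((g<th).astype(np.uint8))
    print(th,[(ct[i]+[x0,y0]).round(1).tolist()+[int(st[i,4])] for i in range(1,n) if 15<st[i,4]<200])
big=cv2.resize(cr,None,fx=6,fy=6,interpolation=cv2.INTER_CUBIC)
draw(big,"wrist",q,box(0,0,0,.072,.04,.058),6,(x0-.4,y0-.4),p=p)
cv2.imwrite("pics/w3c.png",big)
go(.384,-.308,.15,1.4+np.pi/2)
```

```text
pred px [316.03536078 193.47644833]
80 []
100 [[301.3, 189.8, 18], [328.2, 191.2, 32], [328.6, 210.1, 35], [300.6, 210.0, 24]]
120 [[326.2, 171.1, 98], [304.7, 171.6, 90], [304.3, 192.1, 138], [325.6, 191.9, 140], [304.6, 210.8, 172], [325.2, 210.5, 169]]
140 [[303.9, 171.5, 130], [325.8, 170.9, 132]]
t 10.0 pos [ 0.3835 -0.3077  0.2026] yaw 1.3987 rows>= 2.0 shift [-0.001  0.003  0.263]
turn [-0.    -0.    -2.002] rows>= 11.0
```

View pics/w3c.png

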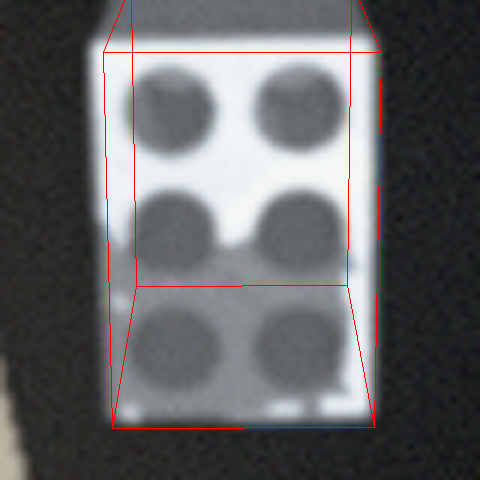

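The block stands upright on the worktop with its top centred near pixel (315,191), about 1.7 mm from the prediction along tool x. I'm turning 90° to take it by its ends.

Call:
carry_out([
  [0,0,0,0,0,-0.167,85],
  [0,0,0,0,0,-0.167,85],
  [0,0,0,0,0,-0.167,85],
  [0,0,0,0,0,-0.167,85],
  [0,0,0,0,0,-0.167,85],
  [0,0,0,0,0,-0.167,85],
  [0,0,0,0,0,-0.167,85],
  [0,0,0,0,0,-0.167,85],
  [0,0,0,0,0,-0.167,85],
  [0,0,0,0,0,-0.167,85],
  [0,0,0,0,0,-0.167,85],
  [0,0,0,0,0,-0.163,85],
])

```text
time_s: 11.2
tool_pos: [0.3827, -0.3068, 0.1999]
tcp_rot: [-0.002, 0.083, 0.997, 0.002]
force: [-0.3, 0.1, 1.0]
opening: 0.0853
gripper_force: 0.0
```

Call:
carry_out([
  [0,0,0,0,0,0,85],
  [0,0,0,0,0,0,85],
])

```text
time_s: 11.4
tool_pos: [0.3831, -0.3072, 0.201]
tcp_rot: [-0.001, 0.087, 0.996, 0.001]
force: [-0.0, -0.4, 0.2]
opening: 0.0853
gripper_force: 0.0
```

Run:
```python
from h import *
go(.3842,-.3065,.042,1.4+np.pi/2)
p=camera_params("wrist");im=camera("wrist");cv2.imwrite("pics/w4.png",im)
c=proj("wrist",[.3842,-.3065,.072],p)[0];print("pred px",c)
x0,y0=int(c[0])-45,int(c[1])-45
g=cv2.cvtColor(im,cv2.COLOR_BGR2GRAY)[y0:y0+90,x0:x0+90]
for th in(100,120,140):
    n,l,st,ct=cv2.connectedComponentsWithStats((g<th).astype(np.uint8))
    w=[ct[i]+[x0,y0] for i in range(1,n) if 40<st[i,4]<200]
    print(th,np.round(w,1).tolist(), [ray("wrist",np.mean(w,0),.072,p).round(4)] if len(w)==6 else '')
```

```text
t 11.4 pos [ 0.3831 -0.3072  0.201 ] yaw 2.9667 rows>= 4.0 shift [-0.007  0.003  0.795]
turn [ 0.003 -0.003 -0.005] rows>= 1.0
pred px [318.05756726 199.75469653]
100 [] 
120 [] 
140 [[296.5, 188.1], [317.6, 187.8], [339.0, 187.6], [338.9, 208.2], [297.2, 208.7], [318.0, 208.4]] [array([ 0.3827, -0.3064,  0.072 ])]
```

Call:
carry_out([
  [-0.004,0.002,0.2,0,0,0,85],
  [0,0,0.2,0,0,0,85],
  [0,0,0.2,0,0,0,85],
  [0,0,0.12,0,0,0,85],
  [0,0,0.07,0,0,0,85],
  [0,0,0,0,0,0,85],
  [0,0,0,0,0,0,85],
])

```text
time_s: 12.15
tool_pos: [0.3851, -0.3083, 0.0457]
tcp_rot: [0.0, 0.086, 0.996, -0.0]
force: [0.1, -0.8, 0.3]
opening: 0.085
gripper_force: 0.0
```

Call:
carry_out([
  [0,0,0,0,0,0,48],
  [0,0,0,0,0,0,48],
  [0,0,0,0,0,0,48],
  [0,0,0,0,0,0,48],
  [0,0,0,0,0,0,48],
  [0,0,0,0,0,0,48],
])

```text
time_s: 12.75
tool_pos: [0.3857, -0.3088, 0.0468]
tcp_rot: [0.001, 0.086, 0.996, -0.001]
force: [0.9, 0.6, 6.8]
opening: 0.0572
gripper_force: 65.7
```

Call:
carry_out([
  [0,0,-0.1,0,0,0,48],
  [0,0,-0.2,0,0,0,48],
  [0,0,-0.2,0,0,0,48],
  [0,0,-0.2,0,0,0,48],
  [0,0,-0.2,0,0,0,48],
  [0,0,-0.22,0,0,0,48],
  [0,0.15,0,0,0,0,48],
  [0,0.21,0,0,0,0,48],
  [0,0.21,0,0,0,0,48],
  [0,0.21,0,0,0,0,48],
  [0,0.21,0,0,0,0,48],
  [0,0.21,0,0,0,0,48],
])

```text
time_s: 13.95
tool_pos: [0.4249, -0.0694, 0.268]
tcp_rot: [-0.001, 0.086, 0.996, 0.0]
force: [1.1, 0.5, -2.1]
opening: 0.0572
gripper_force: 65.3
```

Call:
carry_out([
  [0,0.21,0,0,0,0.1,48],
  [0,0.21,0,0,0,0,48],
  [0,0.21,0,0,0,0.1,48],
  [0,0.21,0,0,0,0,48],
  [0,0.21,0,0,0,0.1,48],
  [0,0.2,0,0,0,0.15,48],
  [0,0,0,0,0,0.16,48],
  [0,0,0,0,0,0.16,48],
  [0,0,0,0,0,0.16,48],
  [0,0,0,0,0,0.16,48],
  [0,0,0,0,0,0.16,48],
  [0,0,0,0,0,0.16,48],
])

```text
time_s: 15.15
tool_pos: [0.4959, 0.1676, 0.2677]
tcp_rot: [-0.001, 0.599, 0.801, -0.001]
force: [0.1, -0.1, -2.8]
opening: 0.0572
gripper_force: 65.7
```

Call:
carry_out([
  [0,0,0,0,0,0.16,48],
  [0,0,0,0,0,0,48],
  [0,0,0,0,0,0,48],
])

```text
time_s: 15.45
tool_pos: [0.4962, 0.1676, 0.2681]
tcp_rot: [-0.0, 0.645, 0.764, -0.001]
force: [0.3, 0.5, -2.3]
opening: 0.0573
gripper_force: 65.7
```

Run:
```python
from h import *
s=arm.observe();print(s["opening"],s["force"].round(1))
go(.466,.149,.17,1.808)
```

```text
0.057311681270688294 [ 0.3  0.5 -2.3]
t 15.45 pos [0.4962 0.1676 0.2681] yaw 1.739 rows>= 3.0 shift [-0.066 -0.164  0.491]
turn [-0.002  0.    -0.088] rows>= 1.0
```

Call:
carry_out([
  [-0.033,-0.082,0.1,0,0,0,48],
  [-0.033,-0.082,0.1,0,0,0,48],
  [0,0,0.1,0,0,-0.088,48],
  [0,0,0.09,0,0,0,48],
  [0,0,0,0,0,0,48],
  [0,0,0,0,0,0,48],
  [0,0,0,0,0,0,48],
])

```text
time_s: 16.15
tool_pos: [0.4674, 0.1494, 0.1923]
tcp_rot: [0.001, 0.619, 0.785, 0.001]
force: [0.5, -0.3, -2.5]
opening: 0.0576
gripper_force: 65.9
```

Run:
```python
from h import *
import json
go(.466,.149,.15,1.808)
p=camera_params("wrist");im=camera("wrist");cv2.imwrite("pics/w5.png",im)
json.dump({k:np.array(v).tolist() for k,v in p.items()},open("w5.json","w"))
q=[.4591,.1776,-1.3338]
V=proj("wrist",place(q,box(-.015,0,0,.02,.2,.08)),p);print(V.round(0).tolist())
x0,y0=190,40
cr=cv2.resize(im[y0:y0+290,x0:x0+260],None,fx=2,fy=2,interpolation=cv2.INTER_CUBIC)
for B in(box(-.015,0,0,.02,.2,.08),box(.062,0,.02,.088,.024,.044)):draw(cr,"wrist",q,B,2,(x0,y0),p=p)
cv2.imwrite("pics/w5c.png",cr)
```

```text
t 16.15 pos [0.4674 0.1494 0.1923] yaw 1.8062 rows>= 1.0 shift [-0.    -0.008  0.212]
turn [ 0.003  0.    -0.002] rows>= 1.0
[[276.0, 44.0], [280.0, 227.0], [351.0, 227.0], [354.0, 44.0], [274.0, 40.0], [278.0, 234.0], [353.0, 234.0], [357.0, 40.0]]
```

View pics/w5c.png

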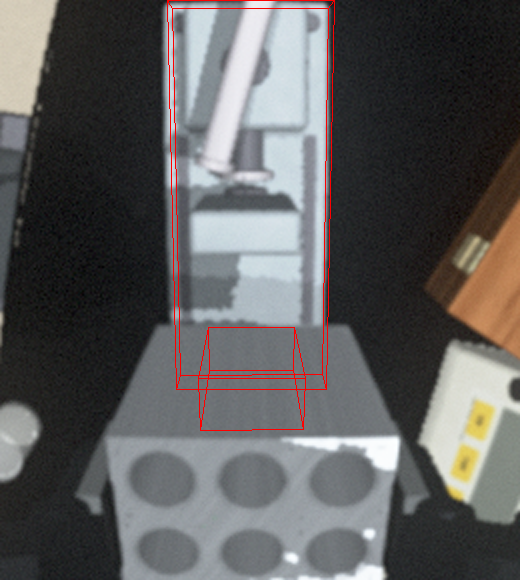

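The view shows the held block's top edge centred near zoomed x=254. The vise base spans 165–330, slightly left of the overlay, and the moving jaw top spans 192–302. I'll measure lateral offsets relative to the block.

Run:
```python
from h import *
import json
p=json.load(open("w5.json"));im=cv2.imread("pics/w5.png");g=cv2.GaussianBlur(cv2.cvtColor(im,cv2.COLOR_BGR2GRAY),(3,3),0).astype(float)
T=np.array([.4674,.1494,.1923]);yaw=1.8062
def tf(w): d=w-T;return np.array([d[0]*np.cos(yaw)+d[1]*np.sin(yaw), d[0]*np.sin(yaw)-d[1]*np.cos(yaw), -d[2]])*1000
def edges(r,a,b,th):
    row=g[r];i=next(k for k in range(a,(a+b)//2) if row[k]>th);j=next(k for k in range(b,(a+b)//2,-1) if row[k]>th)
    f=lambda k,s:k-s*(row[k]-th)/(row[k]-row[k-s]+1e-9)
    return f(i,1),f(j,-1)
for r in(55,65,75,85,95,105,165,180):
    l,R=edges(r,255,375,75);a,b=tf(ray("wrist",(l,r),.02,p)),tf(ray("wrist",(R,r),.02,p));print("base",r,round(l,1),round(R,1),a.round(1),b.round(1),((a+b)/2).round(1))
for l,R,r in((192,302,205),(192,302,250)):
    a,b=[tf(ray("wrist",(190+u/2-.25,40+r/2-.25),.088,p)).round(1) for u in(l,R)];print("jaw",a,b,(a+b)/2)
zt=.1923+.072-.0455
for l,R,r in((108,400,437),):
    a,b=[tf(ray("wrist",(190+u/2-.25,40+r/2-.25),zt,p)).round(1) for u in(l,R)];print("block edge",a,b,(a+b)/2)
w=[tf(ray("wrist",(190+u/2-.25,40+v/2-.25),zt,p)) for u,v in((162,479),(252,480),(342,479),(167,551),(252,552),(337,551))];print("wells",np.mean(w,0).round(1),np.array(w).round(1)[:,:2].tolist())
```

```text
base 55 270.7 354.6 [129.3 -44.4 172.3] [129.   36.2 172.3] [129.2  -4.1 172.3]
base 65 270.5 354.7 [119.2 -44.6 172.3] [119.   36.3 172.3] [119.1  -4.2 172.3]
base 75 270.8 354.8 [109.2 -44.3 172.3] [109.   36.4 172.3] [109.1  -4.  172.3]
base 85 270.7 354.6 [ 99.3 -44.5 172.3] [ 99.1  36.3 172.3] [ 99.2  -4.1 172.3]
base 95 271.1 354.7 [ 89.4 -44.2 172.3] [ 89.2  36.5 172.3] [ 89.3  -3.9 172.3]
base 105 271.0 354.6 [ 79.5 -44.5 172.3] [ 79.4  36.5 172.3] [ 79.5  -4.  172.3]
base 165 273.1 353.6 [ 19.7 -43.7 172.3] [ 19.6  36.7 172.3] [ 19.7  -3.5 172.3]
base 180 274.3 352.9 [  4.2 -43.  172.3] [  4.2  36.5 172.3] [  4.2  -3.3 172.3]
jaw [ 50.4 -24.1 104.3] [ 50.4  17.7 104.3] [ 50.4  -3.2 104.3]
jaw [ 32.9 -24.5 104.3] [ 32.8  18.  104.3] [ 32.85  -3.25 104.3 ]
block edge [ 21.7 -29.5 -26.5] [ 21.6  27.1 -26.5] [ 21.65  -1.2  -26.5 ]
wells [  3.2  -1.6 -26.5] [[12.4, -19.4], [12.4, -1.6], [12.3, 16.3], [-6.0, -19.7], [-6.0, -1.6], [-6.1, 16.5]]
```

Call:
carry_out([
  [0.018,-0.009,0.1,0,0,0,48],
  [0,0,0.1,0,0,0,48],
  [0,0,0.03,0,0,0,48],
  [0,0,0,0,0,0,48],
  [0,0,0,0,0,0,48],
  [0,0,0,0,0,0,48],
])

```text
time_s: 16.8
tool_pos: [0.465, 0.1525, 0.1464]
tcp_rot: [0.001, 0.619, 0.785, 0.001]
force: [-0.1, -0.2, -3.2]
opening: 0.0572
gripper_force: 65.9
```

Run:
```python
from h import *
s=arm.observe();T=s["tool_pos"];w=s["tcp_rot"];R=Ro.from_quat([w[1],w[2],w[3],w[0]]).as_matrix();print(T.round(4))
p=camera_params("wrist");im=camera("wrist");cv2.imwrite("pics/w6.png",im)
g=cv2.GaussianBlur(cv2.cvtColor(im,cv2.COLOR_BGR2GRAY),(3,3),0).astype(float)
tf=lambda w:((w-T)@R)*1000
for r in(60,80,100,120):
    row=g[r];i=next(k for k in range(240,310) if row[k]>75);j=next(k for k in range(385,330,-1) if row[k]>75)
    a,b=[tf(ray("wrist",(u,r),.02,p)) for u in(i-.5,j+.5)];print(r,i,j,((a+b)/2).round(1),(b-a)[1].round(1))
cr=cv2.resize(im[100:290,210:420],None,fx=3.2,fy=3.2,interpolation=cv2.INTER_CUBIC);cr=cv2.resize(im[100:280,210:420],None,fx=3.2,fy=3.2,interpolation=cv2.INTER_CUBIC)
cv2.imwrite("pics/w6c.png",cr)
```

```text
[0.465  0.1525 0.1464]
60 265 363 [117.4  -3.  126.4] 80.9
80 265 363 [100.4  -3.  126.4] 81.0
100 266 363 [ 83.6  -2.6 126.4] 80.6
120 266 362 [ 66.9  -3.  126.4] 80.3
```

View pics/w6c.png

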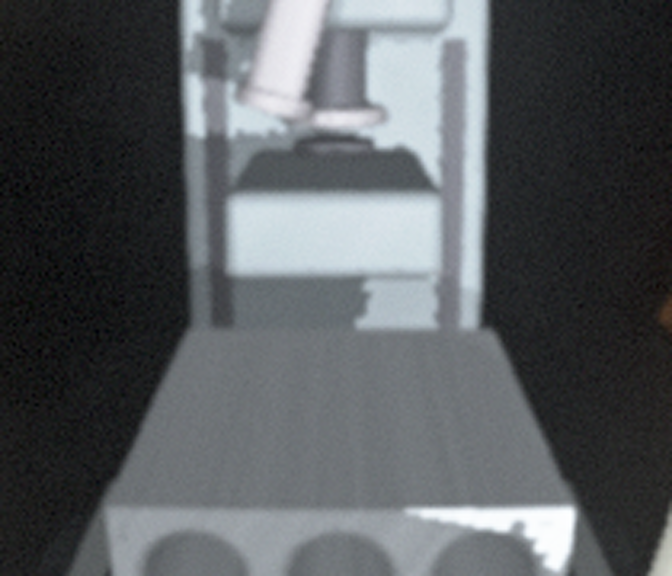

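The view shows the block's lower near edge from (190,328) to (492,328). The moving jaw top's front edge runs from (228,276) to (441,276), at nearly the same height, so the relative offset is reliable. (That was the tenth picture, so from here I use numbers only.)

Run:
```python
from h import *
s=arm.observe();T=np.array([.465,.1525,.1464]);w=s["tcp_rot"];R=Ro.from_quat([w[1],w[2],w[3],w[0]]).as_matrix()
p=camera_params("wrist")
tf=lambda u,v,z:((ray("wrist",(210+u/3.2-.35,100+v/3.2-.35),z,p)-T)@R*1000).round(1)
for k,a,b,v,z in(("blk bottom",190,492,328,.101),("blk top",106,574,507,.173),("jaw front",228,441,276,.088),("jaw back",230,438,193,.088)):
    A,B=tf(a,v,z),tf(b,v,z);print(k,A,B,(A+B)/2)
```

```text
blk bottom [ 21.4 -29.8  45.3] [21.4 27.  45.5] [21.4 -1.4 45.4]
blk top [ 21.8 -29.9 -26.7] [ 21.7  26.7 -26.5] [ 21.75  -1.6  -26.6 ]
jaw front [ 28.1 -23.8  58.3] [28.  18.4 58.4] [28.05 -2.7  58.35]
jaw back [ 44.7 -22.9  58.3] [44.7 17.4 58.4] [44.7  -2.75 58.35]
```

Call:
carry_out([
  [0,-0.006,0,0,0,0,48],
  [0,0,0.05,0,0,0,48],
  [0,0,0.06,0,0,0,48],
  [0,0,0.06,0,0,0,48],
  [0,0,0,0,0,0,48],
  [0,0,0,0,0,0,48],
])

```text
time_s: 17.45
tool_pos: [0.4622, 0.152, 0.1099]
tcp_rot: [-0.001, 0.619, 0.785, -0.001]
force: [-0.2, 0.0, -2.7]
opening: 0.0575
gripper_force: 65.9
```

Call:
carry_out([
  [0,0,0.06,0,0,0,48],
  [0,0,0.06,0,0,0,48],
  [0,0,0.06,0,0,0,48],
  [0,0,0.03,0,0,0,48],
  [0,0,0,0,0,0,48],
  [0,0,0,0,0,0,48],
])

```text
time_s: 18.05
tool_pos: [0.4628, 0.1521, 0.0687]
tcp_rot: [-0.0, 0.619, 0.785, -0.0]
force: [0.4, 0.2, -2.5]
opening: 0.0573
gripper_force: 65.9
```

Call:
carry_out([
  [0,0,0.01,0,0,0,48],
  [0,0,0.005,0,0,0,48],
  [0,0,0,0,0,0,48],
  [0,0,0,0,0,0,48],
])

```text
time_s: 18.45
tool_pos: [0.4632, 0.1522, 0.0668]
tcp_rot: [0.0, 0.619, 0.785, 0.0]
force: [-1.7, 0.3, 5.1]
opening: 0.0574
gripper_force: 66.7
```

Run:
```python
from h import *
s=arm.observe();T=s["tool_pos"];w=s["tcp_rot"];R=Ro.from_quat([w[1],w[2],w[3],w[0]]).as_matrix()
p=camera_params("wrist");im=camera("wrist");cv2.imwrite("pics/w7.png",im)
g=cv2.GaussianBlur(cv2.cvtColor(im,cv2.COLOR_BGR2GRAY),(3,3),0).astype(int)
W=lambda x,y,z:T+R@np.array([x,y,z])/1000
tf=lambda u,z:((ray("wrist",u,z,p)-T)@R*1000).round(1)
for x,z,n in((36,-21.5,"jaw"),(14,-25.5,"blk")):
  for dx in(-3,0,3):
    L,Rr=[proj("wrist",W(x+dx,y,z),p)[0] for y in(-45,45)];r=int(round((L[1]+Rr[1])/2))
    row=g[r,int(L[0]):int(Rr[0])];d=np.diff(row);k=np.argsort(-abs(d))[:10];k.sort()
    print(n,r,[(int(d[i]),tf((int(L[0])+i+.5,r),T[2]-z/1000)[1]) for i in k])
c=int(proj("wrist",W(28,-12,-22),p)[0][0])
a,b=[int(proj("wrist",W(x,-12,-22),p)[0][1]) for x in(60,8)]
col=g[a:b,c];d=np.diff(col);k=np.argsort(-abs(d))[:8];k.sort();print("col",[(int(d[i]),tf((c,a+i+.5),T[2]+.022)[0]) for i in k])
```

```text
jaw 226 [(17, np.float64(-25.6)), (25, np.float64(-25.2)), (23, np.float64(-24.8)), (-19, np.float64(19.9)), (15, np.float64(21.1)), (-18, np.float64(22.3)), (-34, np.float64(22.7)), (-42, np.float64(23.1)), (-34, np.float64(23.5)), (-16, np.float64(23.9))]
jaw 219 [(20, np.float64(-25.4)), (20, np.float64(-25.0)), (15, np.float64(-24.6)), (17, np.float64(-10.4)), (25, np.float64(-10.0)), (17, np.float64(-9.6)), (-20, np.float64(22.5)), (-36, np.float64(22.9)), (-46, np.float64(23.3)), (-32, np.float64(23.7))]
jaw 212 [(19, np.float64(-25.6)), (24, np.float64(-25.2)), (18, np.float64(-24.8)), (20, np.float64(-14.1)), (24, np.float64(-13.7)), (16, np.float64(-13.3)), (-16, np.float64(22.3)), (-34, np.float64(22.7)), (-46, np.float64(23.1)), (-35, np.float64(23.5))]
blk 278 [(16, np.float64(-36.3)), (19, np.float64(-35.9)), (16, np.float64(-30.8)), (32, np.float64(-30.3)), (26, np.float64(-29.9)), (-15, np.float64(-26.2)), (-18, np.float64(26.6)), (-32, np.float64(27.0)), (-27, np.float64(27.5)), (-16, np.float64(33.0))]
blk 272 [(19, np.float64(-34.7)), (22, np.float64(-30.5)), (21, np.float64(-30.0)), (30, np.float64(21.8)), (34, np.float64(22.2)), (27, np.float64(22.6)), (-19, np.float64(26.7)), (-45, np.float64(27.2)), (-51, np.float64(27.6)), (-27, np.float64(28.0))]
blk 266 [(17, np.float64(-33.5)), (18, np.float64(-33.1)), (18, np.float64(-30.6)), (21, np.float64(-30.2)), (28, np.float64(22.0)), (22, np.float64(22.4)), (-24, np.float64(26.9)), (-54, np.float64(27.3)), (-51, np.float64(27.7)), (-19, np.float64(28.1))]
col [(-26, np.float64(60.1)), (-27, np.float64(59.7)), (-18, np.float64(57.1)), (21, np.float64(45.6)), (25, np.float64(45.2)), (23, np.float64(44.8)), (-20, np.float64(37.3)), (-25, np.float64(36.9))]
```

Lateral offset between block and vise is about 0.3 mm and the block rests on the bed. Releasing and rising.

Call:
carry_out([
  [0,0,0,0,0,0,60],
  [0,0,0,0,0,0,64],
  [0,0,0,0,0,0,76],
  [0,0,0,0,0,0,76],
  [0,0,-0.1,0,0,0,76],
  [0,0,-0.2,0,0,0,76],
  [0,0,-0.2,0,0,0,76],
  [0,0,-0.2,0,0,0,76],
  [0,0,0,0,0,0,76],
  [0,0,0,0,0,0,76],
])

```text
time_s: 19.5
tool_pos: [0.4633, 0.1522, 0.2069]
tcp_rot: [0.001, 0.619, 0.785, 0.001]
force: [-0.2, 0.0, -0.0]
opening: 0.076
gripper_force: 0.0
```

Run:
```python
from h import *
s=arm.observe();T=s["tool_pos"];w=s["tcp_rot"];R=Ro.from_quat([w[1],w[2],w[3],w[0]]).as_matrix()
p=camera_params("wrist");im=camera("wrist");cv2.imwrite("pics/w8.png",im)
tf=lambda u,z:((ray("wrist",u,z,p)-T)@R*1000).round(1)
g=cv2.GaussianBlur(cv2.cvtColor(im,cv2.COLOR_BGR2GRAY),(3,3),0).astype(int)
W=lambda x,y,z:(T+R@np.array([x,y,0])/1000)*[1,1,0]+[0,0,z]
# wells
c=proj("wrist",W(0,0,.092),p)[0];print("c",c);x0,y0=(c-45).astype(int)
for th in(90,110,130,150):
    n,l,st,ct=cv2.connectedComponentsWithStats((g[y0:y0+90,x0:x0+90]<th).astype(np.uint8))
    o=[tf(ct[i]+[x0,y0],.092)[:2].tolist()+[int(st[i,4])] for i in range(1,n) if 40<st[i,4]<250];print(th,o)
# bar: pinkish-white: find by red-ish vs blue near handle axis
b=im.astype(int);u=proj("wrist",W(108,0,.087),p)[0];print("axis px",u, tf(u,.087))
x0,y0=(u-[60,60]).astype(int);y0=max(y0,0);sub=b[y0:y0+125,x0:x0+120]
m=((sub[...,2]-sub[...,0]>-2)&(sub[...,1]>150)).astype(np.uint8)
n,l,st,ct=cv2.connectedComponentsWithStats(m);i=1+np.argmax(st[1:,4]);print("bar",st[i],n)
ys,xs=np.nonzero(l==i);r=cv2.minAreaRect(np.c_[xs+x0,ys+y0].astype(np.float32));bp=cv2.boxPoints(r)
P=np.array([ray("wrist",q,.087,p) for q in bp]);print(r);print(P.round(4).tolist(),P.mean(0))
E=[np.linalg.norm(P[k]-P[k-1]) for k in range(4)];k=int(np.argmax(E));d=P[k]-P[k-1];print(np.round(E,3),"yaw",np.arctan2(d[1],d[0]))
```

```text
c [317.18685309 201.08386574]
90 []
110 [[34.7, -25.4, 52], [-21.0, -1.5, 97]]
130 [[10.8, -20.6, 177], [10.6, -2.0, 173], [10.8, 15.9, 144], [-7.1, -20.0, 123], [-7.2, -1.8, 122], [-7.6, 16.7, 113]]
150 [[10.4, -20.7, 240], [10.2, -2.1, 235], [10.6, 15.4, 186], [-6.6, -20.4, 177], [-6.9, -1.8, 162], [-7.6, 16.5, 144]]
axis px [317.26213915  68.99814248] [108.   -0.3 119.9]Traceback (most recent call last):
  File "<stdin>", line 16, in <module>
    return _wrapfunc(a, 'argmax', axis=axis, out=out, **kwds)
    return bound(*args, **kwds)
ValueError: attempt to get argmax of an empty sequence
```

Call:
carry_out([
  [0.176,0,0,0,0,0,60],
  [0.176,0,0,0,0,0,45],
  [0.176,0,0,0,0,0.12,45],
  [0,0,0,0,0,0.12,45],
  [0,0,0,0,0,0.12,45],
  [0,0,0,0,0,0,45],
  [0,0,0,0,0,0,45],
  [0,0,0,0,0,0,45],
])

```text
time_s: 20.35
tool_pos: [0.4378, 0.2544, 0.2049]
tcp_rot: [-0.0, 0.724, 0.69, -0.001]
force: [-0.3, 0.4, 0.8]
opening: 0.0446
gripper_force: 0.0
```

```bash
cat > bar.py <<'E'
from h import *
s=arm.observe();T=s["tool_pos"];w=s["tcp_rot"];R=Ro.from_quat([w[1],w[2],w[3],w[0]]).as_matrix()
go(.4385,.255,.072,1.525,s);print(s["joint_positions"].round(2))
p=camera_params("wrist");im=camera("wrist");cv2.imwrite("pics/w9.png",im)
W=lambda x,y,z:(T+R@np.array([x,y,0])/1000)*[1,1,0]+[0,0,z]
tf=lambda u,z:((ray("wrist",u,z,p)-T)@R*1000).round(1)
b=cv2.GaussianBlur(im,(3,3),0).astype(int)
for x in(-40,-30,-20,20,30,40):
    L,Q=[proj("wrist",W(x,y,.087),p)[0] for y in(-22,22)];r=int((L[1]+Q[1])/2)
    print(x,r,[(tf((c,r),.087)[1].round(0).item(),*b[r,c].tolist()) for c in range(int(L[0]),int(Q[0]),3)])
E
python3 bar.py
```

```text
t 20.35 pos [0.4378 0.2544 0.2049] yaw 1.5236 rows>= 3.0 shift [0.003 0.004 0.664]
turn [-0.002  0.001 -0.002] rows>= 1.0
[ 0.33 -0.05  2.02 -0.    1.18  0.37]
-40 242 [(-22.0, 33, 31, 30), (-20.0, 31, 30, 29), (-17.0, 47, 46, 43), (-14.0, 124, 119, 112), (-12.0, 113, 108, 102), (-9.0, 86, 82, 79), (-6.0, 95, 90, 88), (-4.0, 156, 150, 151), (-1.0, 197, 190, 190), (2.0, 202, 194, 194), (4.0, 197, 189, 190), (7.0, 125, 120, 121), (10.0, 83, 79, 75), (12.0, 81, 78, 73), (15.0, 80, 76, 72), (18.0, 81, 77, 73), (20.0, 80, 77, 72)]
-30 232 [(-22.0, 33, 32, 31), (-19.0, 85, 81, 76), (-17.0, 207, 199, 186), (-14.0, 174, 166, 158), (-12.0, 127, 121, 118), (-9.0, 167, 160, 149), (-6.0, 177, 170, 160), (-4.0, 164, 158, 157), (-1.0, 197, 190, 190), (2.0, 202, 194, 195), (4.0, 197, 189, 189), (7.0, 142, 136, 136), (10.0, 145, 139, 139), (12.0, 173, 167, 166), (15.0, 185, 178, 178), (17.0, 158, 152, 151), (20.0, 98, 93, 92)]
-20 221 [(-23.0, 72, 69, 65), (-20.0, 147, 141, 132), (-17.0, 102, 98, 92), (-15.0, 74, 70, 67), (-12.0, 90, 86, 82), (-10.0, 118, 113, 106), (-7.0, 171, 165, 154), (-4.0, 152
[... 779 characters left out ...]
 135, 127), (-8.0, 138, 133, 125), (-5.0, 168, 161, 160), (-3.0, 230, 225, 225), (-0.0, 236, 230, 231), (2.0, 236, 231, 232), (5.0, 188, 180, 179), (7.0, 213, 206, 193), (10.0, 224, 219, 204), (12.0, 224, 217, 204), (14.0, 224, 217, 203), (17.0, 209, 202, 189), (19.0, 194, 186, 175)]
40 152 [(-22.0, 65, 62, 58), (-20.0, 81, 77, 72), (-17.0, 99, 95, 89), (-15.0, 115, 110, 104), (-12.0, 125, 120, 113), (-10.0, 145, 139, 131), (-8.0, 183, 175, 165), (-5.0, 186, 178, 178), (-3.0, 234, 228, 229), (-0.0, 237, 232, 232), (2.0, 236, 231, 231), (5.0, 183, 176, 176), (7.0, 126, 121, 114), (10.0, 151, 145, 135), (12.0, 172, 165, 155), (14.0, 176, 169, 158), (17.0, 141, 133, 129), (19.0, 143, 135, 132)]
```

Bar edges give a centre about 2 mm along tool y, agreeing with the scene estimate, and it is aligned with the tool. Descending to grip it.

Call:
carry_out([
  [0.005,0.01,0.15,0,0,0,45],
  [0,0,0.2,0,0,0,45],
  [0,0,0.15,0,0,0,45],
  [0,0,0.1,0,0,0,45],
  [0,0,0.06,0,0,0,45],
  [0,0,0,0,0,0,45],
  [0,0,0,0,0,0,45],
])

```text
time_s: 21.1
tool_pos: [0.441, 0.2558, 0.0747]
tcp_rot: [0.0, 0.724, 0.69, 0.001]
force: [0.2, 0.2, 1.0]
opening: 0.0452
gripper_force: 0.0
```

Call:
carry_out([
  [0,0,0,0,0,0,5],
  [0,0,0,0,0,0,5],
  [0,0,0,0,0,0,5],
  [0,0,0,0,0,0,5],
  [0,0,0,0,0,0,5],
  [0,0,0,0,0,0,5],
  [0,0,0,0,0,0,5],
])

```text
time_s: 21.8
tool_pos: [0.4392, 0.2561, 0.0753]
tcp_rot: [-0.001, 0.724, 0.69, -0.001]
force: [-5.9, 0.4, 6.8]
opening: 0.0105
gripper_force: 59.8
```

```bash
cat > st.py <<'E'
from h import *
for i in range(1):
    s=arm.observe();go(*s["tool_pos"],s=s);print(s["force"].round(1),s["wrist_torque"].round(3),s["opening"].round(4),s["joint_positions"].round(3))
E
python3 st.py
```

```text
t 21.8 pos [0.4392 0.2561 0.0753] yaw 1.5235 rows>= 0.0 shift [0. 0. 0.]Traceback (most recent call last):
  File "st.py", line 3, in <module>
    s=arm.observe();go(*s["tool_pos"],s=s);print(s["force"].round(1),s["wrist_torque"].round(3),s["opening"].round(4),s["joint_positions"].round(3))
                                                                                                ^^^^^^^^^^^^^^^^^^
AttributeError: 'float' object has no attribute 'round'
```

Call:
carry_out([
  [0,-0.006,0,0,0,0.05,5],
  [0,0,0,0,0,0.1,5],
  [0,0,0,0,0,0.1,5],
  [0,0,0,0,0,0.1,5],
  [0,0,0,0,0,0,5],
])

```text
time_s: 22.3
tool_pos: [0.4394, 0.2561, 0.0753]
tcp_rot: [0.0, 0.812, 0.584, 0.0]
force: [-2.4, -1.2, 5.6]
opening: 0.0105
gripper_force: 59.8
```

```bash
sed -i 's/s\["opening"\].round(4)/s["opening"]/' st.py; python3 st.py
```

```text
t 22.3 pos [0.4394 0.2561 0.0753] yaw 1.248 rows>= 0.0 shift [0. 0. 0.]
[-2.4 -1.2  5.6] [-0.152  0.503 -0.16 ] 0.010533010509846645 [0.328 0.13  2.098 0.    0.913 0.651]
```

Call:
carry_out([
  [0,0,0,0,0,0.13,5],
  [0,0,0,0,0,0.13,5],
  [0,0,0,0,0,0.13,5],
  [0,0,0,0,0,0.13,5],
  [0,0,0,0,0,0.13,5],
  [0,0,0,0,0,0.13,5],
  [0,0,0,0,0,0.13,5],
  [0,0,0,0,0,0.13,5],
  [0,0,0,0,0,0.13,5],
  [0,0,0,0,0,0.13,5],
  [0,0,0,0,0,0.13,5],
])

```text
time_s: 23.4
tool_pos: [0.4397, 0.2557, 0.0753]
tcp_rot: [0.0, 0.998, 0.062, 0.001]
force: [-2.1, -3.2, 6.2]
opening: 0.0108
gripper_force: 59.8
```

```bash
python3 st.py
```

```text
t 23.4 pos [0.4397 0.2557 0.0753] yaw 0.1243 rows>= 0.0 shift [0. 0. 0.]
[-2.1 -3.2  6.2] [-0.192  0.297  0.273] 0.010759298671050296 [ 3.270e-01  1.300e-01  2.097e+00 -1.000e-03  9.130e-01  1.775e+00]
```

Call:
carry_out([
  [0,0,0,0,0,0.12,5],
  [0,0,0,0,0,0.12,5],
  [0,0,0,0,0,0.12,5],
  [0,0,0,0,0,0.12,5],
  [0,0,0,0,0,0.12,5],
  [0,0,0,0,0,0.12,5],
])

```text
time_s: 24.0
tool_pos: [0.4397, 0.2554, 0.0753]
tcp_rot: [0.001, 0.976, -0.219, 0.001]
force: [-2.3, -3.1, 6.0]
opening: 0.0104
gripper_force: 59.9
```

```bash
python3 st.py
```

```text
t 24.0 pos [0.4397 0.2554 0.0753] yaw -0.4407 rows>= 0.0 shift [0. 0. 0.]
[-2.3 -3.1  6. ] [-0.441  0.403  0.319] 0.010379181625327668 [ 3.270e-01  1.300e-01  2.098e+00 -2.000e-03  9.130e-01  2.340e+00]
```

Call:
carry_out([
  [0,0,0,0,0,0,25],
  [0,0,0,0,0,0,45],
  [0,0,0,0,0,0,45],
  [0,0,-0.15,0,0,0,45],
  [0,0,-0.15,0,0,0,45],
  [0,0,0,0,0,-0.18,45],
  [0,0,0,0,0,-0.18,45],
  [0,0,0,0,0,-0.18,45],
  [0,0,0,0,0,-0.18,45],
  [0,0,0,0,0,-0.18,45],
  [0,0,0,0,0,-0.18,45],
  [0,0,0,0,0,-0.18,45],
])

```text
time_s: 25.2
tool_pos: [0.439, 0.2558, 0.1337]
tcp_rot: [-0.0, 0.962, 0.274, -0.0]
force: [0.2, -0.9, 0.3]
opening: 0.0446
gripper_force: 0.0
```

Call:
carry_out([
  [0,0,0,0,0,-0.18,45],
  [0,0,0,0,0,-0.18,45],
  [0,0,0,0,0,-0.18,45],
  [0,0,0,0,0,-0.18,45],
  [0,0,0,0,0,-0.18,45],
  [0,0,0,0,0,-0.18,45],
  [0,0,0,0,0,-0.18,45],
  [0,0,0,0,0,-0.18,45],
  [0,0,0,0,0,-0.18,45],
  [0,0,0,0,0,-0.18,45],
  [0,0,0,0,0,-0.18,45],
  [0,0,0,0,0,-0.18,45],
])

```text
time_s: 26.4
tool_pos: [0.439, 0.2558, 0.1337]
tcp_rot: [-0.0, 0.43, 0.903, 0.0]
force: [0.7, -0.4, 0.6]
opening: 0.0447
gripper_force: 0.0
```

Call:
carry_out([
  [0,0,0,0,0,-0.18,45],
  [0,0,0,0,0,-0.18,45],
  [0,0,0,0,0,-0.18,45],
  [0,0,0,0,0,-0.04,45],
  [0,0,0,0,0,0,45],
  [0,0,0,0,0,0,45],
])

```text
time_s: 27.0
tool_pos: [0.439, 0.2558, 0.1338]
tcp_rot: [-0.0, 0.219, 0.976, 0.0]
force: [0.5, -0.2, -0.0]
opening: 0.0449
gripper_force: 0.0
```

Run:
```python
from h import *
s=arm.observe();print(s["wrist_torque"].round(3),s["joint_positions"].round(3));go(.4397,.2555,.0753,-.4407+np.pi)
```

```text
[0.073 0.036 0.004] [ 0.328  0.038  2.071  0.     1.033 -0.802]
t 27.0 pos [0.439  0.2558 0.1338] yaw 2.7007 rows>= 2.0 shift [-0.004  0.     0.292]
turn [-0. -0. -0.] rows>= 1.0
```

Call:
carry_out([
  [-0.004,0,0.1,0,0,0,45],
  [0,0,0.1,0,0,0,45],
  [0,0,0.092,0,0,0,45],
  [0,0,0,0,0,0,45],
  [0,0,0,0,0,0,5],
  [0,0,0,0,0,0,5],
  [0,0,0,0,0,0,5],
  [0,0,0,0,0,0,5],
  [0,0,0,0,0,0,5],
  [0,0,0,0,0,0,5],
])

```text
time_s: 28.0
tool_pos: [0.4404, 0.2551, 0.077]
tcp_rot: [0.001, 0.218, 0.976, -0.0]
force: [-2.3, -3.5, 6.1]
opening: 0.0107
gripper_force: 59.9
```

Call:
carry_out([
  [0,0,0,0,0,0.07,5],
  [0,0,0,0,0,0.07,5],
  [0,0,0,0,0,0.07,5],
])

```text
time_s: 28.3
tool_pos: [0.4403, 0.2549, 0.077]
tcp_rot: [0.001, 0.298, 0.955, -0.001]
force: [-2.8, -5.0, 6.2]
opening: 0.0108
gripper_force: 60.1
```

```bash
python3 st.py
```

```text
t 28.3 pos [0.4403 0.2549 0.077 ] yaw 2.536 rows>= 0.0 shift [0. 0. 0.]
[-2.8 -5.   6.2] [-0.708  0.44   0.302] 0.010765217776881355 [ 3.260e-01  1.280e-01  2.096e+00 -2.000e-03  9.170e-01 -6.380e-01]
```

Call:
carry_out([
  [0,0,0,0,0,0.07,5],
  [0,0,0,0,0,0.07,5],
  [0,0,0,0,0,0.07,5],
])

```text
time_s: 28.6
tool_pos: [0.4401, 0.2547, 0.0769]
tcp_rot: [0.001, 0.376, 0.927, -0.001]
force: [-3.5, -4.7, 6.5]
opening: 0.011
gripper_force: 60.1
```

```bash
python3 st.py
```

```text
t 28.6 pos [0.4401 0.2547 0.0769] yaw 2.3714 rows>= 0.0 shift [0. 0. 0.]
[-3.5 -4.7  6.5] [-0.803  0.538  0.386] 0.011042229871079156 [ 0.326  0.128  2.096 -0.003  0.918 -0.473]
```

Call:
carry_out([
  [0,0,0,0,0,0.07,5],
  [0,0,0,0,0,0.07,5],
])

```text
time_s: 28.8
tool_pos: [0.44, 0.2546, 0.0769]
tcp_rot: [0.001, 0.426, 0.905, -0.001]
force: [-2.6, -5.2, 7.2]
opening: 0.0104
gripper_force: 60.2
```

```bash
python3 st.py
```

```text
t 28.8 pos [0.44   0.2546 0.0769] yaw 2.2616 rows>= 0.0 shift [0. 0. 0.]
[-2.6 -5.2  7.2] [-0.857  0.516  0.375] 0.010442430465980777 [ 0.326  0.128  2.096 -0.003  0.918 -0.363]
```

Call:
carry_out([
  [0,0,0,0,0,0.07,5],
  [0,0,0,0,0,0.07,5],
])

```text
time_s: 29.0
tool_pos: [0.44, 0.2546, 0.0769]
tcp_rot: [0.001, 0.475, 0.88, -0.001]
force: [-4.4, -6.4, 8.2]
opening: 0.0105
gripper_force: 60.3
```

```bash
python3 st.py
```

```text
t 29.0 pos [0.44   0.2546 0.0769] yaw 2.1519 rows>= 0.0 shift [0. 0. 0.]
[-4.4 -6.4  8.2] [-0.874  0.556  0.422] 0.010500891106556283 [ 0.326  0.128  2.096 -0.003  0.918 -0.253]
```

Call:
carry_out([
  [0,0,0,0,0,0.07,5],
  [0,0,0,0,0,0.07,5],
])

```text
time_s: 29.2
tool_pos: [0.4398, 0.2545, 0.0769]
tcp_rot: [0.001, 0.522, 0.853, -0.001]
force: [-4.2, -5.5, 8.2]
opening: 0.0105
gripper_force: 60.3
```

```bash
python3 st.py
```

```text
t 29.2 pos [0.4398 0.2545 0.0769] yaw 2.0421 rows>= 0.0 shift [0. 0. 0.]
[-4.2 -5.5  8.2] [-0.907  0.648  0.439] 0.010486026572601538 [ 0.326  0.128  2.096 -0.003  0.919 -0.143]
```

Torque has risen steadily from about 0.27 to 0.44 N m, so contact is made and squeeze is about 27 N. One small step more, then release.

Call:
carry_out([
  [0,0,0,0,0,0.08,5],
  [0,0,0,0,0,0,5],
  [0,0,0,0,0,0,25],
  [0,0,0,0,0,0,45],
  [0,0,0,0,0,0,45],
  [0,0,-0.1,0,0,0,45],
  [0,0,-0.2,0,0,0,45],
  [0,0,-0.2,0,0,0,45],
  [0,0,-0.1,0,0,0,45],
  [0,0,0,0,0,0,45],
  [0,0,0,0,0,0,45],
])

```text
time_s: 30.3
tool_pos: [0.4396, 0.2555, 0.1951]
tcp_rot: [-0.0, 0.549, 0.836, 0.0]
force: [0.3, 0.3, -0.7]
opening: 0.0449
gripper_force: 0.0
```

Run:
```python
from h import *
s=arm.observe();T=s["tool_pos"];print(s["time_s"],T.round(4),s["force"].round(1))
q=np.array([.4591,.1776,-1.330])
for n in("wrist","scene"):
    p=camera_params(n);im=camera(n);cv2.imwrite(f"pics/f_{n}.png",im)
    g=cv2.cvtColor(im,cv2.COLOR_BGR2GRAY);c=proj(n,place(q,[.03,0,.092]),p)[0];print(n,"pred",c.round(1))
    h=45 if n=="wrist" else 22
    x0,y0=np.maximum((c-h).astype(int),0)
    if n=="scene":
        x0,y0=x0,y0
    for th in(90,110,130,150,170):
        m,l,st,ct=cv2.connectedComponentsWithStats((g[y0:y0+2*h,x0:x0+2*h]<th).astype(np.uint8))
        lo,hi=(40,250) if n=="wrist" else (5,40)
        o=[ct[i]+[x0,y0] for i in range(1,m) if lo<st[i,4]<hi]
        W=[ray(n,u,.092,p)[:2] for u in o];V=[]
        for w in W:
            d=w-q[:2];cc,ss=np.cos(q[2]),np.sin(q[2]);V.append(((d[0]*cc+d[1]*ss)*1000,(-d[0]*ss+d[1]*cc)*1000))
        print(th,np.round(V,1).tolist())
```

```text
30.3 [0.4396 0.2555 0.1951] [ 0.3  0.3 -0.7]
wrist pred [298.5 314.9]
90 []
110 []
130 [[19.3, -3.1], [19.4, 15.2], [38.3, -21.7], [38.2, -3.3], [38.5, 14.8]]
150 [[19.6, -3.2], [19.6, 15.2], [38.1, -21.7], [38.1, -3.3], [38.5, 15.0]]
170 [[19.4, -3.3], [19.6, 15.1], [38.4, -21.9], [38.2, -3.4], [38.4, 14.9]]
scene pred [304.9 229.9]
90 [[-14.3, 8.5], [-8.6, -25.1]]
110 [[4.2, -38.7]]
130 []
150 [[19.8, -19.0]]
170 [[19.7, -19.3]]
```

Run:
```python
from h import *
p=camera_params("wrist");im=cv2.imread("pics/f_wrist.png")
q=np.array([.4591,.1776,-1.330])
def prof(x,z,ys=np.arange(-50,50,.5)):
    uv=proj("wrist",place(q,np.c_[np.full(len(ys),x/1000),ys/1000,np.full(len(ys),z)]),p).astype(np.float32)
    g=cv2.remap(cv2.GaussianBlur(im,(3,3),0),uv[None,:,0],uv[None,:,1],cv2.INTER_LINEAR)[0].mean(1)
    d=np.diff(g);pk=[i for i in range(2,len(d)-2) if abs(d[i])==max(abs(d[i-2:i+3])) and abs(d[i])>6];return [(ys[i]+.25,int(d[i])) for i in pk]
for x in(-4,0,4):print("jaw",x,prof(x,.088))
for x in(16,28,42):print("blk",x,prof(x,.092))
for x in(-60,-30,-10):print("base",x,prof(x,.02))
```

```text
jaw -4 [(np.float64(-43.75), -8), (np.float64(-29.75), 11), (np.float64(-24.75), 11), (np.float64(16.75), -10), (np.float64(20.25), 14), (np.float64(23.75), -26)]
jaw 0 [(np.float64(-43.25), -9), (np.float64(-29.75), 11), (np.float64(-24.75), 10), (np.float64(16.75), -10), (np.float64(20.75), 8), (np.float64(23.75), -22)]
jaw 4 [(np.float64(-43.75), -9), (np.float64(-29.25), 12), (np.float64(-24.25), 11), (np.float64(16.75), -9), (np.float64(23.75), -14)]
blk 16 [(np.float64(-31.25), 21), (np.float64(-27.75), -9), (np.float64(-17.25), 21), (np.float64(-10.75), -20), (np.float64(1.25), 19), (np.float64(7.75), -19), (np.float64(19.25), 23), (np.float64(24.75), -35)]
blk 28 [(np.float64(-31.25), 35), (np.float64(24.25), -35)]
blk 42 [(np.float64(-32.75), 37), (np.float64(-27.25), -14), (np.float64(-19.25), 13), (np.float64(-18.25), 13), (np.float64(-9.25), -12), (np.float64(-0.75), 11), (np.float64(9.25), -14), (np.float64(17.75), 13), (np.float64(24.75), -36)]
base -60 [(np.float64(-43.25), 17), (np.float64(-37.75), -12), (np.float64(-31.75), 9), (np.float64(-19.75), -11), (np.float64(-4.75), 8), (np.float64(-1.75), 7), (np.float64(35.25), -19)]
base -30 [(np.float64(-42.75), 19), (np.float64(-38.25), -11), (np.float64(-32.25), 10), (np.float64(-17.25), -10), (np.float64(-2.25), 13), (np.float64(22.75), -10), (np.float64(29.25), 9), (np.float64(29.75), 9), (np.float64(35.25), -19)]
base -10 [(np.float64(-43.75), 12), (np.float64(-38.75), -6), (np.float64(-32.75), 6), (np.float64(1.75), 10), (np.float64(2.25), 10), (np.float64(14.75), -10), (np.float64(17.75), 7), (np.float64(23.25), -9), (np.float64(28.75), 9), (np.float64(34.75), -18), (np.float64(35.75), -18)]
```

```bash
python3 -c "
from station import arm
print(arm.close_job())"
```

```text
the job is handed in; nothing more can be done
None
```

I clamped the heating block upright in the vise, wells up, within about 1 mm of the jaw centre, at an estimated 25–30 N from the handle torque; the arm is clear and the job was handed in at about 30 s.

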